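Hold a drive cartridge in the studio dock's sprung slot

ROBOT

A 7-joint arm with a two-finger parallel gripper is mounted at the origin on the work surface. World frame = base frame: x ahead of the robot, y to its left, z up, the work surface at z = 0. Lengths are in m, angles in rad, forces in N, time in s.
With the tool pointing down it reaches from about 0.375 to 0.925 m from the base axis. Payload 3.1 kg.
Tool frame: the origin (TCP) lies on the mounting face of the last link; the fingertips stand 173 mm ahead of it and the grasp point (between the pads) lies 155 mm ahead of it (arm.grasp_offset is the distance from the TCP to the grasp point, in m); x points along the fingers, y is the direction in which the jaws open and shut, and the axes are right-handed (so a half turn about x gives the same grasp; the last joint's range is limited). The gripper opens to 85 mm and grips with 20 to 120 N. Pads are 22 mm wide; open, the fingers measure 114 mm over their backs; the gripper's body (76 mm by 85 mm) begins 54 mm behind the grasp point. The pads swing forward as they close: fully open they stand 13 mm farther back than shut.
Start: joints at [-1.277, 0.383, 0.044, 1.598, -0.018, 1.161, -0.05], TCP at [0.248, 0.601, 0.405] pointing down, gripper open.
Joint ranges: [-2.61, 2.61], [-0.41, 2.15], [-1.48, 1.57], [0, 2.5], [-1.57, 4.71], [0.05, 1.97], [-2.85, 2.85]. Speed limits (rad/s): [2.79, 2.79, 3.14, 3.14, 3.14, 3.14, 3.14].

INTERFACE

Orientations are given as a rotation vector (axis times angle).
In Python, from rig import monitor, eyes, order, arm gives the robot as it stands.
- The arm moves only by the tool move_arm, never from a script. Its argument "motion" is a list of rows, each a list of 4 numbers: the shift along the tool's x, y, z in m, then the turn about the tool's x in degrees. A call has 1 to 10 rows; each row is the pose to reach, as a shift and turn from the pose measured when the call began, along the tool's axes at that moment; what a row does not reach only later rows make up. A row lasts 1/8 s, in which the tool goes at most 62.5 mm and 10.7 degrees, less where a joint would pass 70% of its speed; a pose out of reach is approached as far as the arm can. A call with a gripper value outside its range is refused whole. "claw" is the opening, from 0 (shut) to 1 (fully open), set as the call begins (left out, the last holds). The fingers move at their own pace and stop on an object; "grip_force" is the grip in N (left out, the last holds). Time passes only in rows, so rows that repeat a pose let the fingers close. It gives the time, the measured TCP pose, the force and the opening at its end, in the units of the state.
- monitor.get_state(): the state, without advancing time (a new reading comes with each control period).
- eyes.grab_frame(name): name is "side" or "top" or "wrist"; returns a dict with "image" (420x560x3 uint8, red, green, blue), "z_map" (420x560 float32, m along the optical axis (not along the pixel's ray), 0 where there is no reading), "vfov" (degrees; the focal length in pixels is half the picture's height over the tangent of half this angle, whatever the lens; pixels are square), "cx", "cy" (the principal point, pixels), "k1" (the pictures are not rectified: a ray, as slopes to the right and down, at radius r is drawn at 1 + k1 r^2 times it, then the intrinsics apply), "rvec" (rotation vector, rad) and "tvec" (3), from world to camera coordinates, as OpenCV has them. Camera axes: x right, y down, z forward; pixel columns grow to the right and rows downward; lengths in m; the calibration is good to about 2 mm. A picture is of the moment at which its call begins.
- order.sign_off(): hands the job in, once; it reports no verdict.
Trained networks look in the newest picture that a camera, given by its name, has taken for a name from the list of things; names that differ only in an ending like _2 or _b are one class to them, and where a whole thing is asked for, a point or a joint stands for the part that bears it (a point fixed in the world has none). Each returns a list of dicts, best first, with "confidence" (0 to 1); they miss things now and then, are a little off and sometimes report something else, mostly with a low value. They report only what shows in the picture. A call takes as long as a camera call.
- eyes.silhouettes(target, camera): "mask" (420x560 bool, what is visible of it) and "extent" ([left, top, right, bottom] in pixels, round what is visible of it).
The state is a dict: "time": time; "qpos": joint angles; "dq": joint speeds; "tau": joint torques, N m; "ee_pos": TCP position; "ee_rot": TCP orientation; "wrist_force": force on the tool from outside, world axes, zero at the start; "ft_torque": the same for the moment, N m; "finger_gap": opening from 0.0 (shut) to 1.0 (fully open).
Only numpy, scipy, OpenCV 4.12 (cv2) and the standard library are available. Lean on these libraries where they do the work, as an engineer would, in place of code of your own. Each camera call takes 0.05 s, during which the arm holds its last target. There are 200 camera calls.

TASK

Register the thin drive cartridge with the studio's dock: first take the service plug from its wooden rest, push its pin fully home into the dock's round socket and let go of it. Then lift the thin one of the two cartridges out of the rack, pass it upright down through the dock's slot, press it right down against the sprung carriage inside and keep it there: the job finishes while you hold it, with the cartridge still gripped and held down, as the spring lifts it again when let go. Leave the other things on the desk where they are.

Things in the scene. Friction and masses are not known exactly. Their poses are not given: they have to be found in the camera images.
- slot (a point): centre of the slot's mouth in the dock's top, 80 mm above the desk; z up, x across the slot, y along it. Slot 16 (x) x 72 mm (y), 2 mm more than the cartridge each way, 3 mm chamfer and thin dark trim round the mouth, walls 30 mm deep; the sprung carriage lies 40 mm below the mouth. The socket is 95 mm away along +y.
- socket (a point): centre of the mouth of the round socket in the dock's top, 80 mm above the desk: 7.5 mm diameter, 3 mm chamfer, thin dark ring round it, 30 mm deep; axes as the slot's. With the plug home its handle's foot rests on the dock's top, the pin's tip 28 mm below this point.
- carriage (a joint): sprung carriage under the slot, in m: 0 up, 0.010 pressed right down to its stop, its top then 50 mm below the slot's mouth. About 5 N starts it moving, 9 N holds it fully down; the spring lifts a cartridge that is let go.
- plug: service plug: steel pin 6 mm diameter and 28 mm long with a tapered tip, below an upright black cylindrical handle 18 mm diameter, 45 mm tall; 73 mm in all, about 50 g. Origin: centre of the pin's tip, z up along the plug. It starts upright in a 9 mm hole of its wooden rest, pin down, handle's foot on the rest's top.
- rest: fixed wooden block 55 x 55 x 36 mm that the plug starts in, hole in the middle of its top; origin: centre of its underside.
- thin_cartridge: the cartridge to use: an aluminium slab 14 mm thick (its x), 70 mm wide (y), 100 mm tall (z), about 130 g; both ways round are alike. Origin: centre of its bottom face. It starts upright in the rack's narrow pocket, 35 mm deep, so 65 mm stand out.
- thick_cartridge: bystander: a like cartridge 26 mm thick, 70 mm wide, 100 mm tall, upright in the same rack's wide pocket; origin: centre of its bottom. Too thick for the slot.
- rack: fixed black block 130 (x) x 90 (y) x 40 mm with two pockets open at the top, floor 5 mm up; the thin cartridge's pocket is centred 37 mm to -x, the thick one's 37 mm to +x. Origin: centre of its underside, z up.
- mug: bystander: white mug, 80 mm across, 90 mm tall, handle at its +y; origin: centre of its underside.
- tape: bystander: roll of clear tape lying flat, 80 mm across, 25 mm tall; origin: centre of its underside.
- stapler: bystander: stapler, 140 (x) x 36 x 41 mm; origin: centre of its underside.
- cards: bystander: stack of square-cut brown cards 60 x 90 x 30 mm; origin: centre of its underside.
- dock: fixed box, black with a white top, 110 (x) x 190 (y) x 80 mm high; origin: centre of its underside, z up. In its top the slot (35 mm to -y of the middle) and the round socket (60 mm to +y).

How it is judged:
By the outcome, as a careful person would: the job done as asked, in the order asked, and still so for the second after the job is handed in, while the arm keeps its last pose, push and grip.
It also fails if it takes over 70 s, if anything falls off the work surface, if the arm or the gripper's body presses on something with over 40 N, if the wrist force passes 120 N, or if a joint passes its speed limit or range.

## Working session

There is one attempt and no reset: what is moved stays moved. The work goes in short steps, Python scripts to look and compute and a tool call to move; the robot and the scene stay as the last step left them, time stands still between calls to the robot, and variables do not carry over. Pictures are saved under pics/ and viewed, about 8 in all and at most 12, crops included, and the job is handed in when it is done.

Besides the shell and the picture viewer there is one more tool, called after "Emit:" as name([rows], argument=value, ...), one row to a line, values as JSON. move_arm: Moves the arm, as the interface text tells. Its arguments: {"type":"object","properties":{"motion":{"type":"array"},"claw":{"type":"number"},"grip_force":{"type":"number"}},"required":["motion"]}

```bash
mkdir -p pics; ls
cat > h.py <<'E'
import numpy as np, cv2
from scipy.spatial.transform import Rotation as R
from rig import monitor, eyes, order, arm
def rays(f):
    h,w=f['image'].shape[:2]; F=h/2/np.tan(np.radians(f['vfov'])/2)
    return F
def K(f):
    F=rays(f); return np.array([[F,0,f['cx']],[0,F,f['cy']],[0,0,1.]]),np.array([f['k1'],0,0,0,0.])
def unproj(f,uv,depth=None,z=None):
    uv=np.asarray(uv,float).reshape(-1,2); k,d=K(f)
    s=cv2.undistortPoints(uv.reshape(-1,1,2),k,d,None,None).reshape(-1,2) 
    Rm=cv2.Rodrigues(np.array(f['rvec'],float))[0]; t=np.array(f['tvec'],float).ravel()
    ray=np.c_[s,np.ones(len(s))]; C=-Rm.T@t; D=ray@Rm
    if z is not None: depth=(z-C[2])/D[:,2]
    return C+D*np.asarray(depth).reshape(-1,1)
def proj(f,P):
    k,d=K(f); return cv2.projectPoints(np.asarray(P,float).reshape(-1,1,3),np.array(f['rvec'],float),np.array(f['tvec'],float),k,d)[0].reshape(-1,2)
def cloud(f,mask=None):
    m=f['z_map']>0
    if mask is not None: m&=mask
    v,u=np.nonzero(m); return unproj(f,np.c_[u,v],f['z_map'][v,u]),np.c_[u,v]
def save(f,n,crop=None,s=1):
    im=f['image'][:,:,::-1]
    if crop: im=im[crop[1]:crop[3],crop[0]:crop[2]]
    cv2.imwrite('pics/'+n,cv2.resize(im,None,fx=s,fy=s,interpolation=cv2.INTER_CUBIC))
E
python3 - <<'E'
from h import *
import pickle
ims=[]
for c in ['top','side','wrist']:
    f=eyes.grab_frame(c); pickle.dump(f,open(c+'.pkl','wb'))
    save(f,c+'0.png'); print(c,f['vfov'],f['k1'],np.round(-cv2.Rodrigues(np.array(f['rvec'],float))[0].T@np.array(f['tvec']).ravel(),3))
    for n in ['plug','rest','thin_cartridge','thick_cartridge','rack','dock','mug','tape','stapler','cards']:
        r=eyes.silhouettes(n,c)
        for q in r[:2]:
            p,_=cloud(f,q['mask']); 
            print(n,round(q['confidence'],2),q['extent'],q['mask'].sum(),np.round(np.median(p,0),3) if len(p) else None, np.round(p[:,2].max(),3) if len(p) else '')
print(monitor.get_state(), arm.grasp_offset)
E
python3 -c "
import cv2,numpy as np
a=[cv2.imread('pics/%s0.png'%c) for c in ('top','side')]
cv2.imwrite('pics/both.png',cv2.resize(np.vstack(a),(400,600)))"
```

```text
pics
top 48.39335265627548 -0.029866260075225637 [ 0.479 -0.006  0.982]
plug 0.58 [117.1, 201.2, 130.8, 209.1] 144 [0.565 0.292 0.072] 0.085
rest 0.87 [110.3, 189.8, 144.1, 225.5] 727 [0.56  0.288 0.035] 0.078
rest 0.57 [419.0, 249.4, 464.4, 266.8] 466 [ 0.468 -0.323  0.103] 0.108
thin_cartridge 0.59 [418.0, 248.5, 467.1, 266.4] 511 [ 0.469 -0.324  0.102] 0.108
thick_cartridge 0.69 [406.7, 208.0, 452.4, 231.8] 685 [ 0.537 -0.3    0.104] 0.109
rack 0.64 [395.8, 204.9, 459.0, 279.6] 2116 [ 0.499 -0.309  0.039] 0.106
dock 0.92 [213.4, 180.5, 325.2, 261.4] 5445 [0.535 0.004 0.08 ] 0.085
tape 0.89 [346.3, 303.1, 388.6, 342.3] 917 [ 0.334 -0.197  0.024] 0.03
tape 0.39 [142.0, 305.1, 190.6, 339.8] 1553 [0.34  0.204 0.029] 0.034
stapler 0.94 [345.5, 83.6, 370.5, 150.3] 1167 [ 0.757 -0.182  0.039] 0.046
cards 0.78 [145.2, 306.2, 192.0, 340.0] 1438 [0.341 0.205 0.029] 0.034
cards 0.28 [217.1, 176.5, 324.6, 263.2] 5607 [0.535 0.004 0.08 ] 0.085
side 46.63197489858576 -0.10089214992893018 [0.475 0.714 0.679]
plug 0.7 [243.2, 322.1, 255.6, 347.5] 275 [0.563 0.302 0.071] 0.084
rest 0.68 [229.6, 32
[... 741 characters left out ...]
 344.4] 132 [0.306 0.175 0.023] 0.031
{'time': 1.65, 'qpos': array([-1.2768002 ,  0.38293011,  0.04387346,  1.59789019, -0.01789551,
        1.16116578, -0.04991435]), 'dq': array([ 0.00030286, -0.00121221, -0.00081175,  0.00041435, -0.00018455,
        0.00118755, -0.00021069]), 'tau': array([-2.11316319e-04, -4.33428454e+01,  1.02282286e+00, -2.49907368e+01,
        1.05269605e-02,  2.08401812e-03, -1.11633804e-05]), 'ee_pos': array([0.2481771 , 0.60077401, 0.40465385]), 'ee_rot': array([ 0.30731702,  1.54888854, -0.30731337]), 'wrist_force': array([-0.32309852, -0.4875026 ,  0.21424753]), 'ft_torque': array([-0.01519825,  0.05999555, -0.01336809]), 'finger_gap': 0.9997877424937496} 0.1547
```

View pics/top0.png

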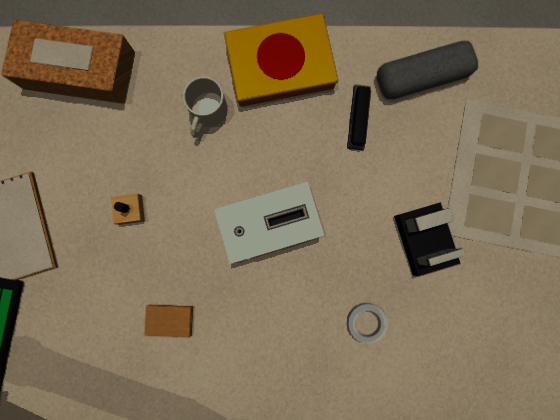

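View pics/side0.png

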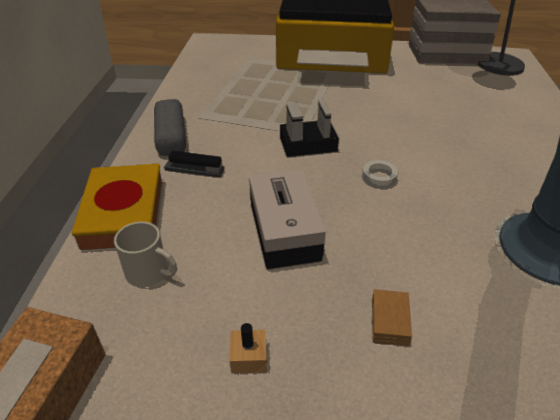

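Run:
```python
from h import *
import pickle
s=monitor.get_state(); Rm=R.from_rotvec(s['ee_rot']).as_matrix(); print(np.round(Rm,4))
f=pickle.load(open('wrist.pkl','rb')); Rc=cv2.Rodrigues(np.array(f['rvec'],float))[0]
C=-Rc.T@np.array(f['tvec']).ravel(); print('cam in tool',np.round(Rm.T@(C-s['ee_pos']),4), np.round(Rc@Rm,3))
top=pickle.load(open('top.pkl','rb')); side=pickle.load(open('side.pkl','rb'))
for nm,f in (('top',top),('side',side)):
    p,uv=cloud(f)
    def box(n,c,r,z0,z1):
        q=p[(np.hypot(*(p[:,:2]-c).T)<r)&(p[:,2]>z0)&(p[:,2]<z1)]
        if len(q)<10: return
        b=cv2.minAreaRect(q[:,:2].astype(np.float32)); print(nm,n,len(q),np.round(b,4) if 0 else b, 'zmed',round(np.median(q[:,2]),4),'mean',np.round(q.mean(0),4))
    box('docktop',(.535,.004),.13,.074,.09)
    box('plugtop',(.565,.292),.025,.073,.09)
    box('plugside',(.565,.292),.025,.045,.073)
    box('resttop',(.56,.289),.05,.03,.042)
    box('thin',(.468,-.322),.05,.09,.115)
    box('thick',(.537,-.30),.05,.09,.115)
    # dark slot/socket on dock
    g=cv2.cvtColor(f['image'],cv2.COLOR_RGB2GRAY)
save(top,'dock_t.png',(200,170,340,270),4)
```

```text
[[-0.      0.3818  0.9242]
 [ 0.      0.9242 -0.3818]
 [-1.     -0.     -0.    ]]
cam in tool [ 0.03   -0.0003 -0.0702] [[-0.002  1.    -0.   ]
 [-0.275 -0.     0.961]
 [ 0.961  0.002  0.275]]
top docktop 5262 ((0.5349789261817932, 0.0045377835631370544), (0.1101512610912323, 0.1901986300945282), 16.774688720703125) zmed 0.0797 mean [0.5341 0.0064 0.0796]
top plugtop 75 ((0.5656239986419678, 0.2961428463459015), (0.015866100788116455, 0.016581114381551743), 0.873511552810669) zmed 0.0806 mean [0.5653 0.2954 0.0804]
top plugside 43 ((0.563389241695404, 0.29113665223121643), (0.00720994733273983, 0.017274729907512665), 69.10663604736328) zmed 0.0595 mean [0.5635 0.2899 0.0595]
top resttop 610 ((0.5652784705162048, 0.29725489020347595), (0.055448636412620544, 0.05438011512160301), 8.327875137329102) zmed 0.0358 mean [0.5646 0.2948 0.0358]
top thin 315 ((0.4680320918560028, -0.32999247312545776), (0.01459954958409071, 0.0702054500579834), 16.140979766845703) zmed 0.1041 mean [ 0.4682 -0.3284  0.1034]
top thick 529 ((0.5390779376029968, -0.30892854928970337), (0.02617112547159195, 0.06976
[... 373 characters left out ...]
d 0.0806 mean [0.5631 0.2981 0.0798]
side plugside 124 ((0.5617684721946716, 0.3011218309402466), (0.018073642626404762, 0.01018406730145216), 22.639690399169922) zmed 0.059 mean [0.5627 0.3027 0.0588]
side resttop 975 ((0.5637829899787903, 0.29664772748947144), (0.05575082078576088, 0.057842765003442764), 7.708711624145508) zmed 0.0362 mean [0.5631 0.3013 0.0361]
side thin 162 ((0.46831372380256653, -0.3293703496456146), (0.015251783654093742, 0.07589102536439896), 16.303373336791992) zmed 0.1046 mean [ 0.4678 -0.3236  0.1021]
side thick 257 ((0.5375618934631348, -0.30980169773101807), (0.02701336145401001, 0.07655930519104004), 17.837018966674805) zmed 0.1048 mean [ 0.5361 -0.3014  0.1026]
```

View pics/dock_t.png

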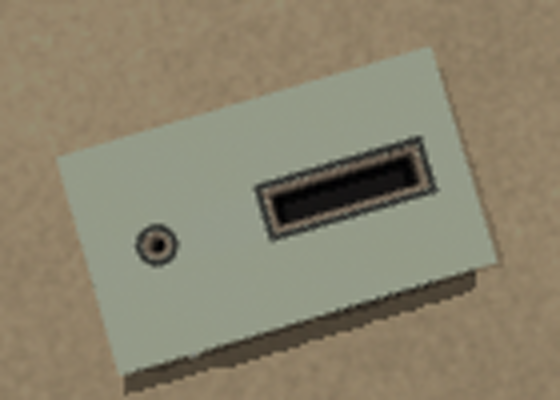

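Emit:
move_arm([
  [0.01, -0.016, 0.041, 5],
  [0.02, -0.032, 0.082, 10],
  [0.03, -0.048, 0.123, 15],
  [0.04, -0.064, 0.164, 20],
  [0.05, -0.08, 0.205, 25],
  [0.06, -0.097, 0.246, 30],
  [0.07, -0.113, 0.287, 35],
  [0.08, -0.129, 0.328, 40],
  [0.095, -0.145, 0.369, 45],
  [0.105, -0.161, 0.409, 50.8],
])

```text
time: 2.9
ee_pos: [0.5655, 0.2948, 0.2991]
ee_rot: [0.993, 1.333, -0.994]
wrist_force: [0.5, -0.3, 1.6]
finger_gap: 1.002
```

```bash
cat >> h.py <<'E'
def goal(p,yaw=None,grasp=True):
    """print tool-frame shift and turn to bring grasp point (or TCP) to p with jaw axis at yaw deg"""
    s=monitor.get_state(); Rm=R.from_rotvec(s['ee_rot']).as_matrix()
    g=np.array(s['ee_pos'])+(Rm[:,0]*arm.grasp_offset if grasp else 0)
    y=np.degrees(np.arctan2(Rm[1,1],Rm[0,1]))
    dy=0 if yaw is None else (y-yaw+90)%180-90
    print('t',round(s['time'],2),'grasp',np.round(g,4),'yaw',round(y,2),'F',np.round(s['wrist_force'],1),'gap',round(s['finger_gap'],3),'j7',round(s['qpos'][6],2))
    print('  shift',np.round(Rm.T@(np.array(p)-g),4),'turn',round(dy,2),'tilt',np.round(Rm[:,0],4))
E
python3 - <<'E'
from h import *
import pickle
f=eyes.grab_frame('wrist'); save(f,'w1.png')
p,uv=cloud(f)
for n,c,r,z0,z1 in (('plugtop',(.565,.296),.03,.073,.09),('rest',(.565,.296),.05,.03,.042)):
    q=p[(np.hypot(*(p[:,:2]-c).T)<r)&(p[:,2]>z0)&(p[:,2]<z1)]
    if len(q)>20: print(n,len(q),cv2.minAreaRect(q[:,:2].astype(np.float32)),cv2.minEnclosingCircle(q[:,:2].astype(np.float32)),q.mean(0))
goal((.565,.296,.062),16.77)
E
```

```text
plugtop 650 ((0.5641769170761108, 0.2966516613960266), (0.01744399033486843, 0.017371991649270058), 35.61947250366211) ((0.5640880465507507, 0.2963770031929016), 0.009244760498404503) [0.56395381 0.29760632 0.08105348]
rest 3999 ((0.5645207762718201, 0.29641619324684143), (0.05526842176914215, 0.05562267825007439), 7.907852649688721) ((0.5645754337310791, 0.2967832684516907), 0.03852446377277374) [0.56334806 0.30035379 0.03669531]
t 2.95 grasp [0.5703 0.2866 0.1435] yaw 15.93 F [ 3.7 -3.8 -0.1] gap 1.001 j7 -0.11
  shift [ 0.0815 -0.0027 -0.011 ] turn -0.84 tilt [ 0.0035 -0.0063 -1.    ]
```

View pics/w1.png

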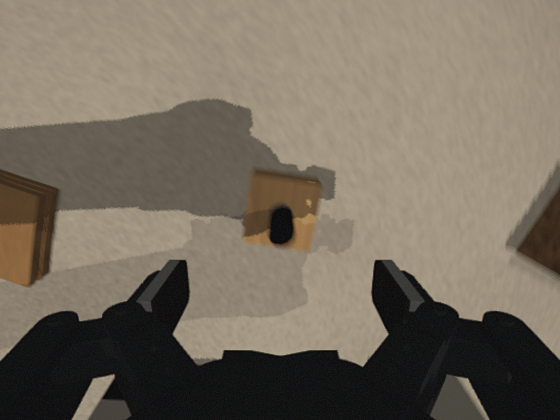

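Emit:
move_arm([
  [0.0, -0.003, -0.01, -0.8],
  [0.0, -0.003, -0.01, -0.8],
  [0.0, -0.003, -0.01, -0.8],
  [0.0, -0.003, -0.01, -0.8],
])

```text
time: 3.45
ee_pos: [0.5634, 0.2977, 0.2985]
ee_rot: [0.987, 1.328, -0.99]
wrist_force: [0.1, -0.8, 0.3]
finger_gap: 0.999
```

Run:
```python
from h import *
goal((.5642,.2965,.062),16.77)
```

```text
t 3.45 grasp [0.564  0.2969 0.1438] yaw 16.88 F [ 0.1 -0.8  0.3] gap 0.999 j7 -0.11
  shift [ 0.0818 -0.0001 -0.0001] turn 0.11 tilt [ 0.0036 -0.0054 -1.    ]
```

Emit:
move_arm([
  [0.03, 0, 0, 0],
  [0.06, 0, 0, 0],
  [0.0815, 0, 0, 0],
  [0.0815, 0, 0, 0],
  [0.0815, 0, 0, 0],
])

```text
time: 4.08
ee_pos: [0.5644, 0.2976, 0.218]
ee_rot: [0.988, 1.327, -0.989]
wrist_force: [-0.8, 0.4, 0.6]
finger_gap: 1.001
```

Emit:
move_arm([
  [0, 0, 0, 0],
  [0, 0, 0, 0],
  [0, 0, 0, 0],
  [0, 0, 0, 0],
  [0, 0, 0, 0],
  [0, 0, 0, 0],
  [0, 0, 0, 0],
  [0, 0, 0, 0],
], claw=0, grip_force=60)

```text
time: 5.08
ee_pos: [0.5645, 0.2977, 0.2183]
ee_rot: [0.988, 1.327, -0.989]
wrist_force: [-0.9, -0.4, 3.5]
finger_gap: 0.181
```

Run:
```python
from h import *
goal((.5642,.2965,.062),16.77)
```

```text
t 5.08 grasp [0.5653 0.297  0.0636] yaw 16.87 F [-0.9 -0.4  3.5] gap 0.181 j7 -0.08
  shift [ 0.0016 -0.0012  0.0001] turn 0.1 tilt [ 0.0055 -0.0042 -1.    ]
```

Emit:
move_arm([
  [-0.04, 0, 0, 0],
  [-0.08, 0, 0, 0],
  [-0.11, -0.01, 0.02, 0],
  [-0.11, -0.035, 0.065, 0],
  [-0.11, -0.06, 0.11, 0],
  [-0.11, -0.085, 0.157, 0],
  [-0.11, -0.105, 0.195, 0],
  [-0.11, -0.114, 0.211, 0],
  [-0.11, -0.114, 0.211, 0],
  [-0.11, -0.114, 0.211, 0],
])

```text
time: 6.32
ee_pos: [0.5164, 0.0655, 0.329]
ee_rot: [0.987, 1.328, -0.985]
wrist_force: [-0.5, -0.2, -0.6]
finger_gap: 0.181
```

Run:
```python
from h import *
f=eyes.grab_frame('wrist'); save(f,'w2.png')
t=eyes.grab_frame('top')
goal((.5177,.062,.1736),16.77)
p,uv=cloud(f); q=p[(p[:,2]>.076)&(p[:,2]<.084)&(np.hypot(p[:,0]-.535,p[:,1]-.005)<.12)]
print(len(q), cv2.minAreaRect(q[:,:2].astype(np.float32)),q.mean(0))
for nm,P in (('sock',(.5177,.062,.08)),('slot',(.5451,-.029,.08))): print(nm,proj(f,P),proj(t,P))
s=monitor.get_state(); Rm=R.from_rotvec(s['ee_rot']).as_matrix(); g=s['ee_pos']+Rm[:,0]*(arm.grasp_offset+.0556)
print('tip',g,proj(f,g))
print(unproj(t,[(239.25,231.25),(286.5,217)],z=.08))
```

```text
t 6.42 grasp [0.5173 0.065  0.1743] yaw 17.1 F [-0.2 -0.3  0. ] gap 0.182 j7 0.2
  shift [ 0.0007 -0.0006  0.003 ] turn 0.33 tilt [ 0.0059 -0.0036 -1.    ]
13612 ((0.5284239649772644, 0.02033311128616333), (0.11005821079015732, 0.15531538426876068), 16.784313201904297) [0.51674316 0.05640895 0.08068161]
sock [[279.04863435 222.34728978]] [[238.65782005 230.84702937]]
slot [[278.52752968 330.68757435]] [[285.83350115 216.71261556]]
tip [0.51767796 0.06482714 0.11868471] [[280.5588848  238.10909041]]
[[ 0.51692459  0.06085202  0.08      ]
 [ 0.54454401 -0.03028818  0.08      ]]
```

View pics/w2.png

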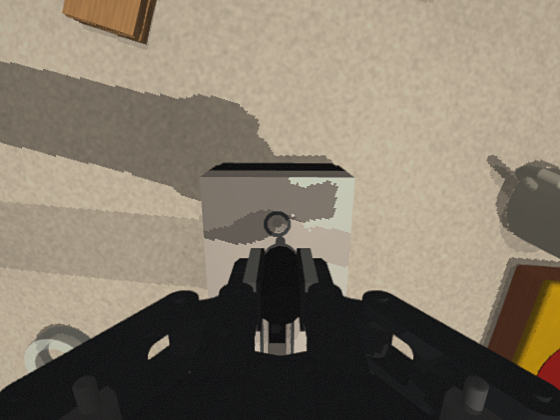

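Run:
```python
from h import *
f=eyes.grab_frame('wrist'); save(f,'w3.png',(250,200,310,250),10)
d=[unproj(f,[(u,v)],z=.08)[0] for u,v in ((277.5,223.5),(278.5,223.5),(277.5,224.5))]; print(np.round(d,4)); goal((.5177,.062,.1736),16.77)
```

```text
[[0.5169 0.0608 0.08  ]
 [0.5176 0.061  0.08  ]
 [0.5171 0.06   0.08  ]]
t 6.47 grasp [0.5173 0.0647 0.1743] yaw 17.08 F [ 0.9  0.2 -0.8] gap 0.18 j7 0.2
  shift [ 0.0007 -0.0004  0.0027] turn 0.31 tilt [ 0.0058 -0.0038 -1.    ]
```

View pics/w3.png

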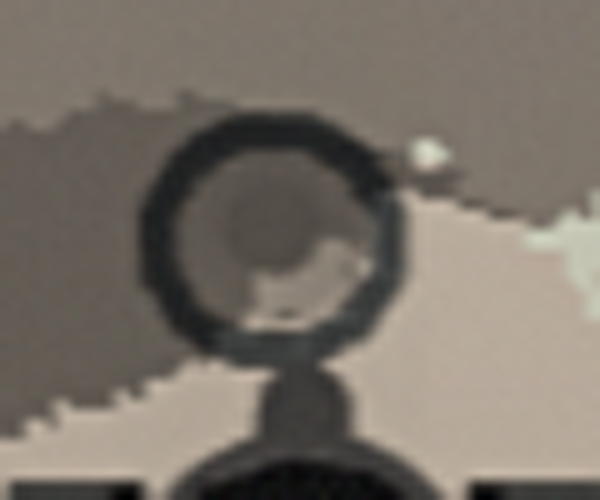

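Emit:
move_arm([
  [0.0, -0.002, 0.0033, 0],
  [0.01, -0.002, 0.0033, 0],
  [0.025, -0.002, 0.0033, 0],
  [0.03, -0.002, 0.0033, 0],
  [0.03, -0.002, 0.0033, 0],
  [0.03, -0.002, 0.0033, 0],
])

```text
time: 7.22
ee_pos: [0.5158, 0.0614, 0.2991]
ee_rot: [0.986, 1.328, -0.985]
wrist_force: [-0.2, -0.3, -0.3]
finger_gap: 0.183
```

Run:
```python
from h import *
f=eyes.grab_frame('wrist'); save(f,'w4.png',(250,200,310,250),10)
goal((.5164,.061,.1076),16.77)
```

```text
t 7.28 grasp [0.5169 0.0609 0.1446] yaw 17.08 F [ 0.2  0.1 -0.1] gap 0.181 j7 0.23
  shift [ 0.037  -0.0006 -0.0005] turn 0.31 tilt [ 0.0066 -0.0037 -1.    ]
```

View pics/w4.png

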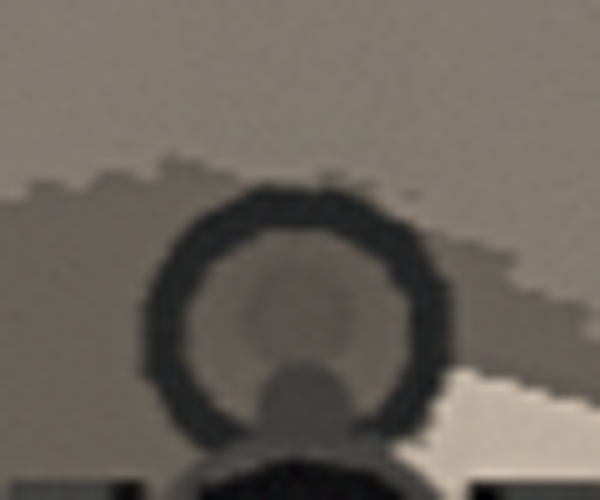

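Emit:
move_arm([
  [0.006, -0.0005, 0, 0],
  [0.012, -0.0005, 0, 0],
  [0.018, -0.0005, 0, 0],
  [0.024, -0.0005, 0, 0],
  [0.03, -0.0005, 0, 0],
  [0.036, -0.0005, 0, 0],
  [0.037, -0.0005, 0, 0],
  [0.037, -0.0005, 0, 0],
])

```text
time: 8.28
ee_pos: [0.5157, 0.0611, 0.2623]
ee_rot: [0.987, 1.328, -0.985]
wrist_force: [-0.8, -0.9, -0.9]
finger_gap: 0.182
```

Run:
```python
from h import *
goal((.5164,.061,.1076),16.77)
```

```text
t 8.28 grasp [0.5167 0.0606 0.1076] yaw 17.07 F [-0.8 -0.9 -0.9] gap 0.182 j7 0.27
  shift [ 0.     -0.0002 -0.0005] turn 0.3 tilt [ 0.0067 -0.0036 -1.    ]
```

Emit:
move_arm([
  [0.001, 0, 0, 0],
  [0.002, 0, 0, 0],
  [0.003, 0, 0, 0],
  [0.003, 0, 0, 0],
  [0.003, 0, 0, 0],
])

```text
time: 8.9
ee_pos: [0.516, 0.0608, 0.2621]
ee_rot: [0.988, 1.33, -0.985]
wrist_force: [-7.5, -0.3, 18.8]
finger_gap: 0.183
```

Emit:
move_arm([
  [0, 0, 0, 0],
  [0, 0, 0, 0],
  [0, 0, 0, 0],
  [0, 0, 0, 0],
], claw=0.6)

```text
time: 9.4
ee_pos: [0.5159, 0.0609, 0.2617]
ee_rot: [0.987, 1.33, -0.986]
wrist_force: [-0.3, -0.1, -0.1]
finger_gap: 0.601
```

Emit:
move_arm([
  [-0.03, 0, 0, 0],
  [-0.06, 0, 0, 0],
  [-0.09, 0, 0, 0],
  [-0.12, 0, 0, 0],
  [-0.12, 0, 0, 0],
  [-0.12, 0, 0, 0],
])

```text
time: 10.15
ee_pos: [0.5149, 0.0612, 0.3808]
ee_rot: [0.986, 1.331, -0.987]
wrist_force: [-0.4, 0.3, -0.2]
finger_gap: 0.602
```

Run:
```python
from h import *
for c in ('side','wrist'):
    f=eyes.grab_frame(c)
    p,_=cloud(f); q=p[(np.hypot(p[:,0]-.5167,p[:,1]-.0608)<.02)&(p[:,2]>.115)&(p[:,2]<.15)]
    print(c,len(q), q.mean(0) if len(q) else 0, np.percentile(q[:,2],[50,95]) if len(q) else 0)
goal((.4682,-.3295,.255),16.5)
```

```text
side 91 [0.51589939 0.06337605 0.12295674] [0.12419845 0.12638056]
wrist 473 [0.51660705 0.0616816  0.12484251] [0.12555148 0.12669985]
t 10.25 grasp [0.5149 0.0606 0.2254] yaw 17.06 F [ 0.9  0.4 -0.1] gap 0.604 j7 0.18
  shift [-0.0284 -0.159   0.3594] turn 0.56 tilt [ 0.0017 -0.0033 -1.    ]
```

Emit:
move_arm([
  [0, -0.016, 0.036, 0],
  [0, -0.032, 0.072, 0],
  [0, -0.048, 0.108, 0],
  [0, -0.064, 0.144, 0],
  [0.0, -0.08, 0.18, 0],
  [0.01, -0.096, 0.216, 0],
  [0.02, -0.112, 0.252, 0],
  [0.03, -0.128, 0.288, 0],
  [0.03, -0.145, 0.325, 0.5],
  [0.03, -0.159, 0.359, 0.5],
])

```text
time: 11.5
ee_pos: [0.4671, -0.3299, 0.3496]
ee_rot: [0.992, 1.331, -0.997]
wrist_force: [0.8, -0.1, -0.0]
finger_gap: 0.601
```

Emit:
move_arm([
  [0, 0, 0, 0],
  [0, 0, 0, 0],
  [0, 0, 0, 0],
])

```text
time: 11.88
ee_pos: [0.4676, -0.3282, 0.3489]
ee_rot: [0.991, 1.334, -0.994]
wrist_force: [-0.0, 1.4, 0.3]
finger_gap: 0.604
```

Run:
```python
from h import *
f=eyes.grab_frame('wrist'); save(f,'w5.png')
p,_=cloud(f)
for n,c in (('thin',(.468,-.329)),('thick',(.539,-.309))):
    q=p[(np.hypot(*(p[:,:2]-c).T)<.045)&(p[:,2]>.1)&(p[:,2]<.112)]
    if len(q)>9: print(n,len(q),cv2.minAreaRect(q[:,:2].astype(np.float32)),q.mean(0))
goal((.4682,-.3295,.085),16.5)
```

```text
thin 1776 ((0.46725064516067505, -0.33102187514305115), (0.014115690253674984, 0.0699220597743988), 16.213287353515625) [ 0.46659852 -0.32884665  0.10557757]
thick 3348 ((0.5377802848815918, -0.3102648854255676), (0.027040868997573853, 0.0706397220492363), 17.102806091308594) [ 0.53636935 -0.30810019  0.10565803]
t 11.93 grasp [ 0.4673 -0.3285  0.1944] yaw 16.66 F [ 0.3 -0.2  0. ] gap 0.602 j7 1.05
  shift [0.1094 0.0008 0.0012] turn 0.16 tilt [-0.0019 -0.0013 -1.    ]
```

View pics/w5.png

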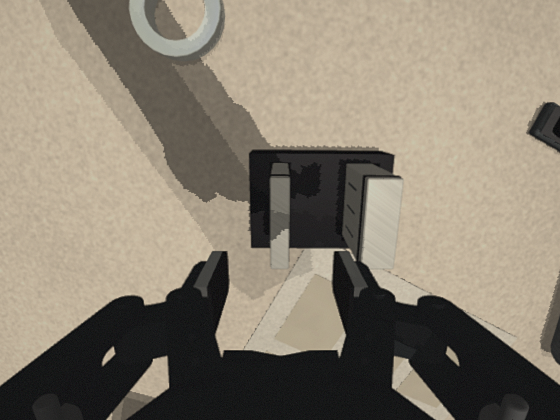

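Emit:
move_arm([
  [0.0, -0.0005, 0.0022, -0.1],
  [0.03, -0.0005, 0.0022, -0.1],
  [0.06, -0.0005, 0.0022, -0.1],
  [0.09, -0.0005, 0.0022, -0.1],
  [0.109, -0.0005, 0.0022, -0.1],
  [0.109, -0.0005, 0.0022, -0.1],
  [0.109, -0.0005, 0.0022, -0.1],
])

```text
time: 12.8
ee_pos: [0.4682, -0.3311, 0.2412]
ee_rot: [0.989, 1.332, -0.992]
wrist_force: [-0.2, 0.5, 0.5]
finger_gap: 0.604
```

Emit:
move_arm([
  [0, 0, 0, 0],
  [0, 0, 0, 0],
  [0, 0, 0, 0],
  [0, 0, 0, 0],
  [0, 0, 0, 0],
  [0, 0, 0, 0],
], claw=0, grip_force=80)

```text
time: 13.55
ee_pos: [0.4685, -0.3317, 0.2423]
ee_rot: [0.989, 1.33, -0.992]
wrist_force: [-0.8, 0.4, 5.8]
finger_gap: 0.153
```

Run:
```python
from h import *
goal((.4674,-.3308,.085),16.5)
```

```text
t 13.55 grasp [ 0.4687 -0.3322  0.0876] yaw 16.76 F [-0.8  0.4  5.8] gap 0.153 j7 1.16
  shift [ 0.0026 -0.0009 -0.0017] turn 0.26 tilt [ 0.0014 -0.0031 -1.    ]
```

Emit:
move_arm([
  [-0.03, 0, 0, 0],
  [-0.06, 0, 0, 0],
  [-0.09, 0, 0, 0],
  [-0.115, 0.01, -0.017, 0],
  [-0.115, 0.035, -0.058, 0],
  [-0.115, 0.06, -0.1, 0],
  [-0.115, 0.085, -0.142, 0],
  [-0.115, 0.11, -0.184, 0],
  [-0.115, 0.135, -0.225, 0],
  [-0.115, 0.16, -0.267, 0],
])

```text
time: 14.8
ee_pos: [0.5442, -0.0279, 0.3558]
ee_rot: [0.989, 1.331, -0.993]
wrist_force: [0.0, -0.6, -2.5]
finger_gap: 0.152
```

Emit:
move_arm([
  [0, 0, 0, 0],
  [0, 0, 0, 0],
  [0, 0, 0, 0],
])

```text
time: 15.18
ee_pos: [0.5436, -0.0299, 0.3555]
ee_rot: [0.991, 1.33, -0.996]
wrist_force: [-0.4, -0.2, -0.6]
finger_gap: 0.149
```

Run:
```python
from h import *
f=eyes.grab_frame('wrist'); t=eyes.grab_frame('top'); s=eyes.grab_frame('side')
save(f,'w6.png'); save(s,'s6.png',(220,120,360,280),4)
goal((.5443,-.0302,.2026),16.77)
for n,F in (('w',f),('t',t),('s',s)):
    p,_=cloud(F); q=p[(np.hypot(p[:,0]-.5443,p[:,1]+.0302)<.06)&(p[:,2]>.125)&(p[:,2]<.215)]
    if len(q)>9: print(n,len(q),cv2.minAreaRect(q[:,:2].astype(np.float32)),q.min(0),q.max(0))
    print(np.round(proj(F,[(.5443,-.0302,.08)]),1))
```

```text
t 15.32 grasp [ 0.5439 -0.03    0.2011] yaw 16.59 F [ 0.1 -0.1 -1.9] gap 0.153 j7 0.42
  shift [-0.0015  0.0003  0.0003] turn -0.18 tilt [ 2.0e-04 -3.2e-03 -1.0e+00]
w 2524 ((0.5370977520942688, -0.010161461308598518), (0.040270909667015076, 0.0305740125477314), 16.542003631591797) [ 0.52192006 -0.03043408  0.12510104] [0.56075239 0.00630923 0.21498522]
[[281.6 208.7]]
[[286.5 217.1]]
s 664 ((0.54335618019104, -0.02741987258195877), (0.03914719074964523, 0.06872307509183884), 41.69017791748047) [ 0.52169182 -0.06053237  0.12524481] [0.56332634 0.00819085 0.21485761]
[[280.4 190.6]]
```

View pics/w6.png

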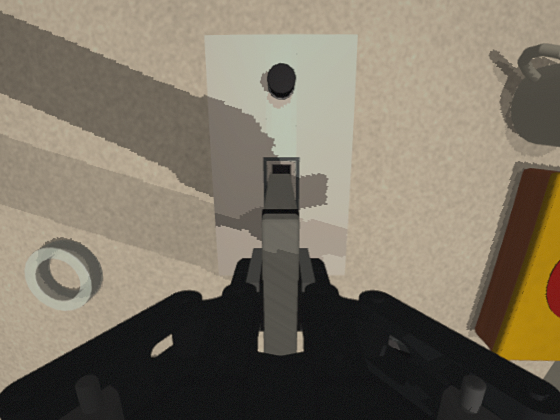

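Run:
```python
from h import *
f=eyes.grab_frame('wrist')
c=np.array([.5439,-.0303]); a=np.radians(16.77); X=np.array([np.cos(a),np.sin(a)]); Y=np.array([-np.sin(a),np.cos(a)])
p,uv=cloud(f); d=p[:,:2]-c; x=d@X; y=d@Y
for z0 in (.125,.135,.145,.155,.165,.175,.185,.195,.205):
    m=(abs(x)<.012)&(y>.02)&(y<.05)&(p[:,2]>z0)&(p[:,2]<z0+.01)
    if m.sum()>5: print(z0,m.sum(),'y',np.round(np.percentile(y[m],[10,50,90]),4),'x',np.round([x[m].min(),x[m].max(),x[m].mean()],4), 'rows',uv[m][:,1].min(),uv[m][:,1].max())
m=(abs(x)<.012)&(y>.02)&(y<.05)&(p[:,2]>.11); print('zmin',np.percentile(p[m][:,2],[0,1,5]))
for yy in (36,39,41): print(yy, np.round([proj(f,[*(c+X*xx+Y*yy/1000),.08])[0] for xx in (-.011,0,.011)],1).tolist())
save(f,'w7.png',(250,145,314,193),10)
goal((.5439,-.0303,.2),16.77)
```

```text
0.125 55 y [0.036  0.0362 0.0364] x [-0.0072  0.0066 -0.0005] rows 175 179
0.135 70 y [0.036  0.0362 0.0364] x [-0.0069  0.0064 -0.0003] rows 177 180
0.145 78 y [0.036  0.0362 0.0364] x [-0.0071  0.0066 -0.0003] rows 180 184
0.155 93 y [0.036  0.0362 0.0364] x [-0.0071  0.0067 -0.0003] rows 184 189
0.165 110 y [0.0359 0.0362 0.0364] x [-0.0069  0.0065 -0.0001] rows 187 192
0.175 134 y [0.0359 0.0362 0.0364] x [-0.007   0.0066 -0.0004] rows 191 197
0.185 168 y [0.0359 0.0362 0.0364] x [-0.0071  0.0067 -0.0001] rows 196 203
0.195 196 y [0.0359 0.0361 0.0364] x [-0.0071  0.0066 -0.0002] rows 202 208
0.205 282 y [0.036  0.0363 0.0366] x [-0.0073  0.0072 -0.0001] rows 208 218
zmin [0.12182715 0.12825922 0.15181974]
36 [[266.3, 165.1], [280.2, 165.0], [294.2, 165.0]]
39 [[266.2, 161.3], [280.2, 161.2], [294.2, 161.2]]
41 [[266.2, 158.7], [280.2, 158.7], [294.2, 158.6]]
t 15.38 grasp [ 0.544  -0.0297  0.2011] yaw 16.61 F [ 0.5  0.1 -1.9] gap 0.152 j7 0.42
  shift [ 0.0011 -0.0003  0.0005] turn -0.16 tilt [ 3.0e-04 -3.1e-03 -1.0e+00]
```

View pics/w7.png

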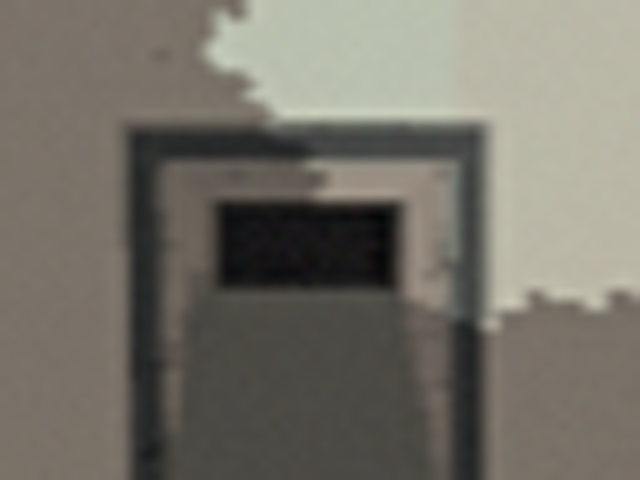

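Emit:
move_arm([
  [0.0, 0.0002, 0.0008, -0.2],
  [0.015, 0.0002, 0.0008, -0.2],
  [0.03, 0.0002, 0.0008, -0.2],
  [0.038, 0.0002, 0.0008, -0.2],
  [0.042, 0.0002, 0.0008, -0.2],
  [0.046, 0.0002, 0.0008, -0.2],
  [0.05, 0.0002, 0.0008, -0.2],
  [0.05, 0.0002, 0.0008, -0.2],
])

```text
time: 16.38
ee_pos: [0.5441, -0.03, 0.3051]
ee_rot: [0.988, 1.332, -0.992]
wrist_force: [-0.5, -0.5, -2.1]
finger_gap: 0.154
```

Run:
```python
from h import *
goal((.5439,-.0303,.1126),16.77)
```

```text
t 16.38 grasp [ 0.544  -0.0304  0.1504] yaw 16.82 F [-0.5 -0.5 -2.1] gap 0.154 j7 0.47
  shift [ 0.0378 -0.     -0.0003] turn 0.05 tilt [-5.0e-04 -3.1e-03 -1.0e+00]
```

Emit:
move_arm([
  [0.005, 0, 0, 0],
  [0.01, 0, 0, 0],
  [0.015, 0, 0, 0],
  [0.02, 0, 0, 0],
  [0.025, 0, 0, 0],
  [0.027, 0, 0, 0],
  [0.027, 0, 0, 0],
])

```text
time: 17.25
ee_pos: [0.544, -0.0301, 0.2779]
ee_rot: [0.988, 1.333, -0.993]
wrist_force: [0.7, -0.9, -1.2]
finger_gap: 0.153
```

Emit:
move_arm([
  [0.002, 0, 0, 0],
  [0.004, 0, 0, 0],
  [0.006, 0, 0, 0],
  [0.008, 0, 0, 0],
  [0.01, 0, 0, 0],
  [0.0115, 0, 0, 0],
  [0.0125, 0, 0, 0],
  [0.0125, 0, 0, 0],
])

```text
time: 18.25
ee_pos: [0.5445, -0.0304, 0.2672]
ee_rot: [0.989, 1.333, -0.992]
wrist_force: [-4.1, 1.0, 13.5]
finger_gap: 0.157
```

Run:
```python
from h import *
goal((.5439,-.0303,.1126),16.77)
```

```text
t 18.25 grasp [ 0.5444 -0.0307  0.1125] yaw 16.8 F [-4.1  1.  13.5] gap 0.157 j7 0.5
  shift [-0.0001 -0.0003 -0.0005] turn 0.03 tilt [-8.0e-04 -2.1e-03 -1.0e+00]
```

Emit:
move_arm([
  [0.002, 0, 0, 0],
  [0.003, 0, 0, 0],
  [0.003, 0, 0, 0],
  [0.003, 0, 0, 0],
  [0.003, 0, 0, 0],
])

```text
time: 18.88
ee_pos: [0.5449, -0.0309, 0.2672]
ee_rot: [0.99, 1.335, -0.992]
wrist_force: [-7.4, 1.0, 21.4]
finger_gap: 0.152
```

Run:
```python
from h import *
f=eyes.grab_frame('side'); 
c=np.array([.5439,-.0303])
for C in ('side','wrist'):
    f=eyes.grab_frame(C); p,_=cloud(f)
    q=p[(np.hypot(*(p[:,:2]-[.5165,.0607]).T)<.02)&(p[:,2]>.115)&(p[:,2]<.15)]; print('plug top',len(q),np.percentile(q[:,2],[50,95]),q.mean(0)) if len(q) else 0
    a=np.radians(16.77); d=p[:,:2]-c; x=d@[np.cos(a),np.sin(a)]; y=d@[-np.sin(a),np.cos(a)]
    m=(abs(x)<.006)&(y>.02)&(y<.037)&(p[:,2]>.085)&(p[:,2]<.15); print('cart',m.sum(),np.percentile(p[m][:,2],[90,97,100]) if m.any() else '', np.median(y[m]))
save(eyes.grab_frame('side'),'s8.png',(220,120,360,280),3.5)
goal((.5439,-.0303,.1126),16.77)
```

```text
plug top 93 [0.12411038 0.12652978] [0.51590582 0.06323935 0.12262293]
cart 145 [0.13044041 0.1307306  0.13171457] 0.03463689012451172
plug top 2543 [0.12568062 0.12689696] [0.51670937 0.05956909 0.12535811]
cart 2081 [0.13136049 0.13182596 0.1325834 ] 0.03252614943238074
t 19.07 grasp [ 0.5446 -0.0309  0.1125] yaw 16.79 F [-7.2 -0.3 20.8] gap 0.153 j7 0.5
  shift [-0.0001 -0.0005 -0.0008] turn 0.02 tilt [-1.9e-03 -1.0e-04 -1.0e+00]
```

View pics/s8.png

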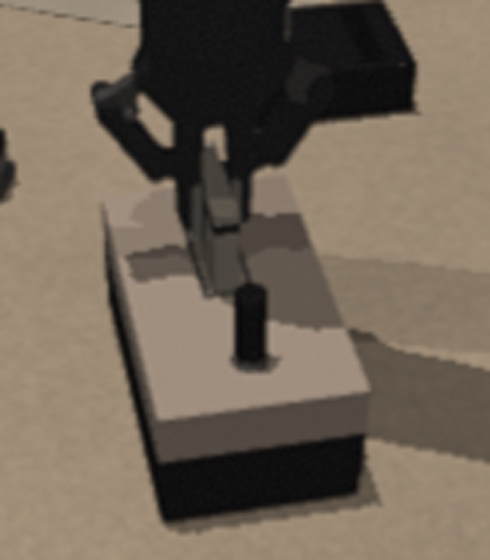

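```bash
python3 -c "
from rig import order
print(order.sign_off())"
```

```text
the job is handed in; nothing more can be done
None
```

The job is handed in at about 19 s of the 70 s allowed. The plug is in the socket and released, and the thin cartridge is gripped and held down in the slot.

- **Plug:** The pin went in freely and stopped under about 19 N. After I let go, its top measured about 125 mm above the desk, which is where it should be with the handle's foot on the dock.
- **Cartridge:** I pressed it down with the wrist force rising from 13 to 21 N, and it sank no further, so the carriage is on its stop. Its top measured 130–131.5 mm, against 130 mm expected fully down. The wrist camera reads about 0.7 mm high on the plug as well.
- **Disagreements:** The cameras and the calibration differed by about 1 mm on where the socket and slot were. The chamfers absorbed this. There was a sideways force of about 7 N at the end, well under the 40 N limit, and nothing I checked failed.
- **Not checked:** I did not measure the other things on the desk again at the end. Nothing in the moves touched them.

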